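Set the stock tags of the sample jar bins

ROBOT

A 6-joint arm with a two-finger parallel gripper is mounted at the origin on a cart in front of the work surface, level with it; the furniture and walls round the work are solid. World frame = base frame: x ahead of the robot, y to its left, z up, the work surface at z = 0. Lengths are in m, angles in degrees, forces in N, time in s.
With the tool pointing down it reaches from about 0.375 to 0.9 m from the base axis. Payload 3.1 kg.
Tool frame: the origin (TCP) lies on the centre line of the jaws, within the pads' length; the fingertips stand 25 mm ahead of it and the grasp point (between the pads) lies 6 mm ahead of it; z points along the fingers, y is the line along which they close (so a half turn about z gives the same grasp; the last joint's range is limited). The gripper opens to 87 mm and grips with 3 to 60 N. Pads are 19 mm wide; open, the fingers measure 117 mm over their backs; the gripper's body (75 mm by 190 mm) begins 51 mm behind the grasp point.
Start: joints at [64.887, 30.224, 82.088, -0, 67.689, -10.227], TCP at [0.161, 0.604, 0.209] pointing down, gripper open.
Joint ranges: [-176.69, 176.69], [-43.24, 126.21], [12.49, 139.97], [-82, 262], [0, 151.66], [-163.58, 163.58]. Speed limits (degrees/s): [159.86, 159.86, 180, 180, 180, 180].

INTERFACE

Orientations are given as a 3x3 rotation matrix whose columns are the frame's x, y, z axes.
In Python, from rig import * gives the robot as it stands.
- The arm moves only by the tool step_arm, never from a script. Its argument "steps" is a list of rows, each a list of 7 numbers: the shift along the tool's x, y, z normalised to -1 to 1, where 1 is 0.3 m, then the turn, a rotation vector about the tool's x, y, z normalised to -1 to 1, where 1 is 45 degrees, then the gripper's target within -1 to 1 (shut at 1, half-way at 0, fully open at -1). A call has 1 to 8 rows; each row is the pose to reach, as a shift and turn from the pose commanded when the call began, along the tool's axes at that moment; what a row does not reach only later rows make up. A row lasts 1/12 s, in which the tool goes at most 41.7 mm and 7.16 degrees, less where a joint would pass 70% of its speed; a pose out of reach is approached as far as the arm can. A call with a number of a shift or a turn outside -1 to 1 is refused whole. A call with a gripper value outside its range is refused whole. The fingers move at their own pace and stop on an object; the grip force is fixed at half the most. Time passes only in rows, so rows that repeat a pose let the fingers close. It gives the time, the measured TCP pose, the force, the opening and the grip force at its end, in the units of the state.
- read_state(): the state, without advancing time (a new reading comes with each control period).
- capture(name): name is "scene" or "top"; returns a dict with "image" (420x560x3 uint8, red, green, blue), "vertical_fov" (degrees; the focal length in pixels is half the picture's height over the tangent of half this angle, whatever the lens; pixels are square), "cx", "cy" (the principal point, pixels), "world_from_camera" (4x4, takes a point from camera to world coordinates). Camera axes: x right, y down, z forward; pixel columns grow to the right and rows downward; lengths in m; the calibration is good to about 2 mm. A picture is of the moment at which its call begins. There is no depth.
- hand_in(): hands the job in; it is judged then, once.
The state is a dict: "time_s": time; "joint_positions": joint angles; "qvel": joint speeds; "tau": joint torques, N m; "position": TCP position; "tcp_rot": TCP orientation; "force": force on the tool from outside, world axes, zero at the start; "moment": the same for the moment, N m; "opening": opening from 0.0 (shut) to 1.0 (fully open); "grasp_force": force on a finger pad.
Only numpy, scipy, OpenCV 4.12 (cv2) and the standard library are available. Lean on these libraries where they do the work, as an engineer would, in place of code of your own. Each camera call takes 0.05 s, during which the arm holds its last target. There are 200 camera calls.

TASK

Each bin on the board has a hinged tag in front of it, green on one side and red on the other, and a bin is full when it holds two jars. With the fingertips, push over the tags that are wrong, so that exactly the full bins show their green face on top, as seen from above, and the bin that is not full shows red, every tag lying right over against its stop. Leave the tag that is already right as it is, and do not shift or lift the jars or the things standing around.

Things in the scene. Friction and masses are not known exactly. Their poses are not given: they have to be found in the camera images.
- bin_a_floor (a point): middle of the inner floor of one blue open bin (outside 58 deep x 108 wide x 34 mm high, walls 4 mm), a fixed part of the board. Site x axis: depth, away from the robot; y: along the row of bins, to the left; z up. The bin has room for just two jars side by side along y: it is full with two jars, not full with one. Its tag stands 75 mm in front of this point
- tag_a (a joint): hinge of the tag in front of bin_a (the same letter: this tag belongs to that bin). Rad, limits -0.65 to +0.65, 0 = tag upright. Positive: the tag leans to the right (-y) and its green face lies uppermost; negative: it leans to the left (+y) and its red face lies uppermost. No spring: past the upright it falls by its own weight to the stop on the other side and rests there
- hinge_a (a point): middle of the hinge axis of tag_a, fixed, 58 mm above the worktop. Site x: the hinge axis; y: left along the row; z up. Fixed round it: two stop rods (11 mm to either side, up to 9 mm above the axis) and hinge posts (30 mm before and behind, up to 12 mm above it). Hinges stand 120 mm apart in the row; two tags leaning towards each other leave 50 mm between their free edges
- edge_a (a point): middle of the rounded white free edge of tag_a, a plate 46 mm wide (along its hinge), 4 mm thick, about 30 g, reaching 57 mm from the hinge axis. At rest the free edge stands 34 mm to the side of the axis and 45 mm above it. A fingertip put down beside the free edge, on the side to which the tag leans, and moved across past the hinge brings it over
- bin_b_floor (a point): middle of the inner floor of one blue open bin (outside 58 deep x 108 wide x 34 mm high, walls 4 mm), a fixed part of the board. Site x axis: depth, away from the robot; y: along the row of bins, to the left; z up. The bin has room for just two jars side by side along y: it is full with two jars, not full with one. Its tag stands 75 mm in front of this point
- tag_b (a joint): hinge of the tag in front of bin_b (the same letter: this tag belongs to that bin). Rad, limits -0.65 to +0.65, 0 = tag upright. Positive: the tag leans to the right (-y) and its green face lies uppermost; negative: it leans to the left (+y) and its red face lies uppermost. No spring: past the upright it falls by its own weight to the stop on the other side and rests there
- hinge_b (a point): middle of the hinge axis of tag_b, fixed, 58 mm above the worktop. Site x: the hinge axis; y: left along the row; z up. Fixed round it: two stop rods (11 mm to either side, up to 9 mm above the axis) and hinge posts (30 mm before and behind, up to 12 mm above it). Hinges stand 120 mm apart in the row; two tags leaning towards each other leave 50 mm between their free edges
- edge_b (a point): middle of the rounded white free edge of tag_b, a plate 46 mm wide (along its hinge), 4 mm thick, about 30 g, reaching 57 mm from the hinge axis. At rest the free edge stands 34 mm to the side of the axis and 45 mm above it. A fingertip put down beside the free edge, on the side to which the tag leans, and moved across past the hinge brings it over
- bin_c_floor (a point): middle of the inner floor of one blue open bin (outside 58 deep x 108 wide x 34 mm high, walls 4 mm), a fixed part of the board. Site x axis: depth, away from the robot; y: along the row of bins, to the left; z up. The bin has room for just two jars side by side along y: it is full with two jars, not full with one. Its tag stands 75 mm in front of this point
- tag_c (a joint): hinge of the tag in front of bin_c (the same letter: this tag belongs to that bin). Rad, limits -0.65 to +0.65, 0 = tag upright. Positive: the tag leans to the right (-y) and its green face lies uppermost; negative: it leans to the left (+y) and its red face lies uppermost. No spring: past the upright it falls by its own weight to the stop on the other side and rests there
- hinge_c (a point): middle of the hinge axis of tag_c, fixed, 58 mm above the worktop. Site x: the hinge axis; y: left along the row; z up. Fixed round it: two stop rods (11 mm to either side, up to 9 mm above the axis) and hinge posts (30 mm before and behind, up to 12 mm above it). Hinges stand 120 mm apart in the row; two tags leaning towards each other leave 50 mm between their free edges
- edge_c (a point): middle of the rounded white free edge of tag_c, a plate 46 mm wide (along its hinge), 4 mm thick, about 30 g, reaching 57 mm from the hinge axis. At rest the free edge stands 34 mm to the side of the axis and 45 mm above it. A fingertip put down beside the free edge, on the side to which the tag leans, and moved across past the hinge brings it over
- jar_1_mid (a point): centre, half-way up, of a loose white sample jar with white screw cap and grey label band, 44 mm in diameter, 60 mm high, 0.1 kg, standing in one of the bins with its top 72 mm above the worktop. Leave it alone
- jar_2_mid (a point): centre, half-way up, of a loose white sample jar with white screw cap and grey label band, 44 mm in diameter, 60 mm high, 0.1 kg, standing in one of the bins with its top 72 mm above the worktop. Leave it alone
- jar_3_mid (a point): centre, half-way up, of a loose white sample jar with white screw cap and grey label band, 44 mm in diameter, 60 mm high, 0.1 kg, standing in one of the bins with its top 72 mm above the worktop. Leave it alone
- jar_4_mid (a point): centre, half-way up, of a loose white sample jar with white screw cap and grey label band, 44 mm in diameter, 60 mm high, 0.1 kg, standing in one of the bins with its top 72 mm above the worktop. Leave it alone
- jar_5_mid (a point): centre, half-way up, of a loose white sample jar with white screw cap and grey label band, 44 mm in diameter, 60 mm high, 0.1 kg, standing in one of the bins with its top 72 mm above the worktop. Leave it alone
- roll_mid (a point): centre of a loose roll of tan adhesive tape lying flat to the left of the board, 96 mm across, 25 mm high. Bystander
- marker_mid (a point): centre of a loose black-capped white marker pen lying in front of the board, 136 mm long, 17 mm thick. Bystander
- bottle_mid (a point): centre, half-way up, of a loose brown reagent bottle with black cap behind the board, 62 mm in diameter, 114 mm high. Bystander
- board: fixed wooden base board 170 x 380 mm, 8 mm thick (edge strips 6 mm wide, up to 13 mm high), that carries the three bins in a row and their tags. Origin: centre of its underside; x away from the robot, y to the left along the row, z up. Tags stand 40 mm in front of its centre line, bins 35 mm behind it
Mind the look-alikes: they are no part of the job. Leave any blue or brown look-alike of the part that bears jar_5_mid alone. Leave any blue look-alike of the part that bears jar_1_mid alone.

How it is judged:
By the outcome, as a careful person would: the job done as asked, in the order asked, and still so for the second after the job is handed in, with the robot touching nothing.
It also fails if it takes over 32 s, if anything falls off the work surface, if the arm or the gripper's body presses on something with over 40 N, if the wrist force passes 120 N, or if a joint passes its speed limit or range.

## Working session

There is one attempt and no reset: what is moved stays moved. The work goes in short steps, Python scripts to look and compute and a tool call to move; the robot and the scene stay as the last step left them, time stands still between calls to the robot, and variables do not carry over. Pictures are saved under pics/ and viewed, at most 10 in all, crops included, and the job is handed in when it is done.

Besides the shell and the picture viewer there is one more tool, called by a JSON object that holds its "method" and its "body". step_arm: Moves the arm, as the interface text tells. Scaled input: -1 to 1 covers 0.3 m each way for a shift and 45 degrees each way for a turn. Its arguments: {"type":"object","properties":{"steps":{"type":"array"}},"required":["steps"]}

```bash
mkdir -p pics; python3 - <<'E'
from rig import *
import cv2,numpy as np
for n in("scene","top"):
    c=capture(n);cv2.imwrite(f"pics/{n}0.png",c["image"][:,:,::-1]);print(n,c["vertical_fov"],c["cx"],c["cy"],np.round(c["world_from_camera"],4).tolist())
s=read_state();print(s["time_s"],s["position"],np.round(s["tcp_rot"],3).tolist(),s["opening"])
E
```

```text
scene 43.705755472464176 280.4463868752356 213.24624819499238 [[0.783, -0.4691, 0.4086, 0.0116], [-0.6221, -0.5855, 0.5199, -0.3708], [-0.0046, -0.6612, -0.7502, 1.0779], [0.0, 0.0, 0.0, 1.0]]
top 55.0556349735125 272.2896804536219 211.19858552815808 [[-0.0261, -0.9986, 0.0451, 0.4936], [-0.9987, 0.028, 0.043, 0.2715], [-0.0442, -0.044, -0.9981, 0.9414], [0.0, 0.0, 0.0, 1.0]]
0.1 [0.16024743 0.60339768 0.20816772] [[-0.966, 0.257, -0.001], [0.257, 0.966, -0.002], [0.0, -0.002, -1.0]] 0.9985516076782729
```

View pics/scene0.png

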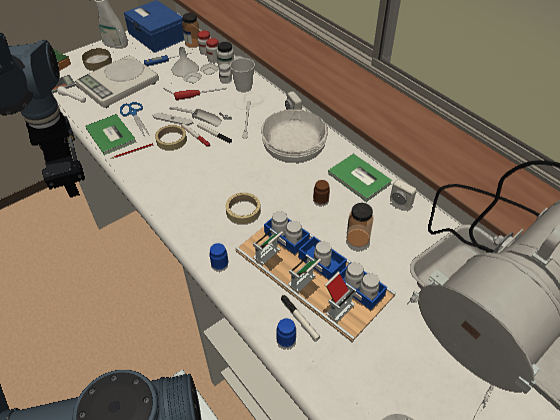

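View pics/top0.png

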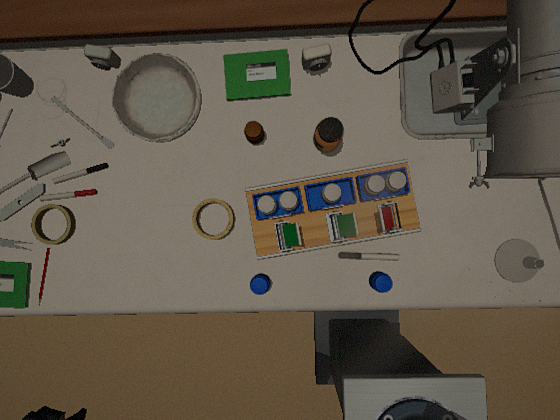

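The board has three bins. From left to right they hold 2, 1 and 2 jars. The tags look green at (288,235), green at (343,227) and red at (388,217). I'll zoom in to confirm the leans and find the board corners.

```bash
python3 - <<'E'
import cv2
a=cv2.imread("pics/top0.png")[150:270,235:435];cv2.imwrite("pics/c1.png",cv2.resize(a,None,fx=4,fy=4,interpolation=cv2.INTER_CUBIC))
E
```

```text
(no output)
```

View pics/c1.png

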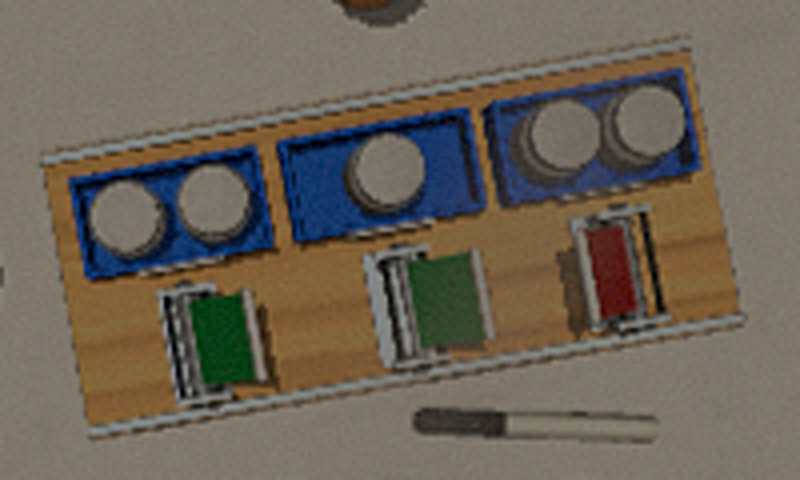

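Left and middle tags lean right (green). The right tag leans left (red). So I need to push the middle tag left and the right tag right, both starting from the gap between them. Next I'll work out the positions.

```bash
python3 - <<'E'
from rig import *
import numpy as np
from scipy.optimize import least_squares
c=capture("top");s=read_state();W=c["world_from_camera"];f=210/np.tan(np.radians(c["vertical_fov"]/2))
def proj(P):
    p=(np.c_[P,np.ones(len(P))]@np.linalg.inv(W).T)[:,:3]
    return p[:,:2]/p[:,2:]*f+[c["cx"],c["cy"]]
# board-frame points: corners, tag edges (left, mid, right), jar-free bins omitted
B=np.array([[.085,.19,.013],[.085,-.19,.013],[-.085,-.19,.013],[-.085,.19,.013],[-.04,.086,.103],[-.04,-.034,.103],[-.04,-.086,.103]])
px=np.array([[42,158],[690,40],[743,320],[92,436],[256,336],[482,293],[590,275]])/4+[235,150]
def T(q):
    a=q[2];R=np.array([[np.cos(a),-np.sin(a),0],[np.sin(a),np.cos(a),0],[0,0,1]]);return R,B@R.T+[q[0],q[1],0]
r=least_squares(lambda q:(proj(T(q)[1])-px).ravel(),[.5,.15,.1])
print(r.x,np.degrees(r.x[2]),np.round(r.fun.reshape(-1,2),1).tolist())
R=T(r.x)[0];o=np.r_[r.x[:2],0]
M=s["tcp_rot"]
for n,p in dict(gap=[-.04,-.06,.12],mid=[-.04,0,.12],right=[-.04,-.12,.12]).items():
    w=R@p+o;print(n,w,"tool shift",M.T@(w-s["position"]))
print("hinge axis in tool",M.T@R[:,0],"row in tool",M.T@R[:,1])
E
```

```text
[0.5356339  0.17392616 0.15106215] 8.65522341397134 [[-1.0, -1.4], [-0.0, -1.8], [1.2, 1.4], [-0.7, 1.5], [0.2, -0.3], [1.1, 0.2], [-0.9, 0.3]]
gap [0.50511872 0.10858992 0.12      ] tool shift [-0.46044337 -0.38955145  0.08878753]
mid [0.49608942 0.16790663 0.12      ] tool shift [-0.43647844 -0.33454532  0.08870425]
right [0.51414802 0.04927321 0.12      ] tool shift [-0.48440831 -0.44455759  0.0888708 ]
hinge axis in tool [-0.91676994  0.39941453 -0.00095558] row in tool [ 0.39941554  0.91676895 -0.00138794]
```

{"method": "step_arm", "body": {"steps": [[-0.77,-0.65,0,0,0,0.74,1],[-0.77,-0.65,0,0,0,0.74,1],[-0.77,-0.65,0,0,0,0.74,1],[-0.77,-0.65,0,0,0,0.74,1],[-0.77,-0.65,0,0,0,0.74,1],[-0.77,-0.65,0,0,0,0.74,1],[-0.77,-0.65,0,0,0,0.74,1],[-0.77,-0.65,0,0,0,0.74,1]]}}

```text
time_s: 0.82
position: [0.3362, 0.3521, 0.2089]
tcp_rot: [[-0.664, 0.748, 0.001], [0.748, 0.664, -0.002], [-0.002, -0.001, -1.0]]
force: [-0.5, 0.1, -0.6]
opening: 0.476
grasp_force: 0.0
```

```bash
cat > h.py <<'E'
from rig import *
import numpy as np
a=0.15106;R=np.array([[np.cos(a),-np.sin(a),0],[np.sin(a),np.cos(a),0],[0,0,1]]);o=np.array([.53563,.17393,0])
def rep(*P):
    s=read_state();M=s["tcp_rot"]
    print("t",s["time_s"],"tcp",np.round(s["position"],4),"board",np.round(R.T@(s["position"]-o),4),"F",np.round(s["force"],1),"open",round(s["opening"],3))
    h=M.T@R[:,0];print("turn z deg",np.degrees(np.arctan2(-h[0],h[1])),"tilt",np.round(M[:,2],4))
    for p in P: print(p,"norm shift",np.round(M.T@(R@np.array(p)+o-s["position"])/.3,3))
E
python3 -c "
from h import *
rep([-.04,-.06,.2],[-.04,-.06,.12])"
```

```text
t 0.8167 tcp [0.3362 0.3521 0.2089] board [-0.1703  0.2062  0.2089] F [-0.5  0.1 -0.6] open 0.476
turn z deg 32.92341321299081 tilt [ 7.0e-04 -2.3e-03 -1.0e+00]
[-0.04, -0.06, 0.2] norm shift [-0.981 -0.117  0.032]
[-0.04, -0.06, 0.12] norm shift [-0.98  -0.117  0.299]
```

{"method": "step_arm", "body": {"steps": [[-0.98,-0.117,0,0,0,0.732,1],[-0.98,-0.117,0,0,0,0.732,1],[-0.98,-0.117,0,0,0,0.732,1],[-0.98,-0.117,0,0,0,0.732,1],[-0.98,-0.117,0,0,0,0.732,1],[-0.98,-0.117,0,0,0,0.732,1],[-0.98,-0.117,0,0,0,0.732,1],[-0.98,-0.117,0,0,0,0.732,1]]}}

```text
time_s: 1.48
position: [0.5089, 0.1086, 0.2093]
tcp_rot: [[-0.149, 0.989, 0.006], [0.989, 0.149, -0.002], [-0.003, 0.005, -1.0]]
force: [1.3, 0.4, 1.3]
opening: 0.009
grasp_force: 0.0
```

{"method": "step_arm", "body": {"steps": [[0,0,0,0,0,0,1],[0,0,0,0,0,0,1],[0,0,0,0,0,0,1]]}}

```text
time_s: 1.73
position: [0.502, 0.115, 0.2087]
tcp_rot: [[-0.156, 0.988, -0.002], [0.988, 0.156, 0.001], [0.001, -0.002, -1.0]]
force: [0.3, 0.3, 0.8]
opening: 0.006
grasp_force: 0.0
```

```bash
python3 -c "
from h import *
import cv2
rep([-.04,-.06,.115],[-.04,0.02,.115])
a=capture('scene')['image'][200:350,220:420,::-1]
cv2.imwrite('pics/s1.png',cv2.resize(a,None,fx=4,fy=4,interpolation=2))"
```

```text
t 1.7333 tcp [0.502  0.115  0.2087] board [-0.0421 -0.0532  0.2087] F [0.3 0.3 0.8] open 0.006
turn z deg 0.2931718267684199 tilt [-1.9e-03  5.0e-04 -1.0e+00]
[-0.04, -0.06, 0.115] norm shift [-0.023  0.007  0.312]
[-0.04, 0.02, 0.115] norm shift [0.244 0.009 0.313]
```

View pics/s1.png

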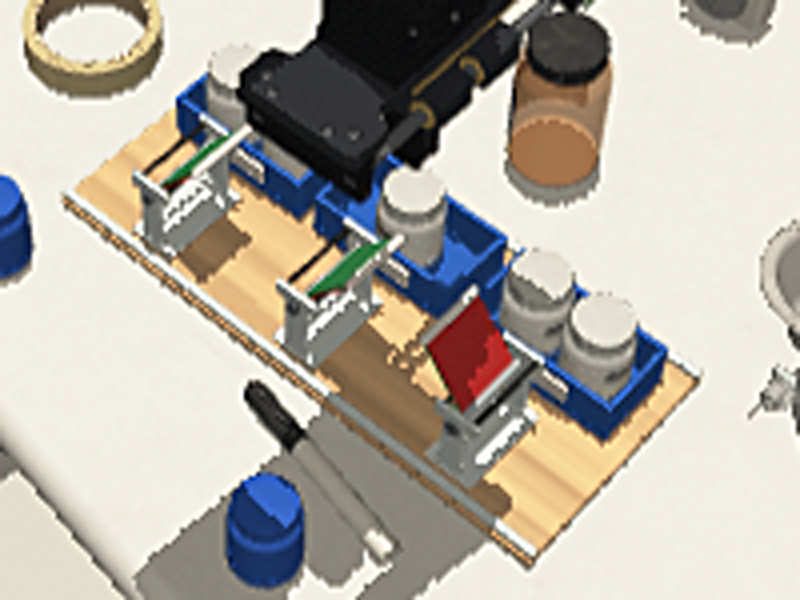

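The shut gripper is over the board, left of the gap centre, and nothing has been disturbed. I'll go down into the gap.

{"method": "step_arm", "body": {"steps": [[-0.023,0.007,0.0,0,0,0,1],[-0.023,0.007,0.06,0,0,0,1],[-0.023,0.007,0.13,0,0,0,1],[-0.023,0.007,0.2,0,0,0,1],[-0.023,0.007,0.26,0,0,0,1],[-0.023,0.007,0.3,0,0,0,1],[-0.023,0.007,0.318,0,0,0,1],[-0.023,0.007,0.318,0,0,0,1]]}}

```text
time_s: 2.45
position: [0.5056, 0.1077, 0.1126]
tcp_rot: [[-0.156, 0.988, -0.003], [0.988, 0.156, -0.0], [0.0, -0.003, -1.0]]
force: [0.6, 0.7, 1.0]
opening: 0.006
grasp_force: 0.0
```

{"method": "step_arm", "body": {"steps": [[0.02,0,0,0,0,0,1],[0.05,0,0,0,0,0,1],[0.08,0,0,0,0,0,1],[0.11,0,0,0,0,0,1],[0.14,0,0,0,0,0,1],[0.17,0,0,0,0,0,1],[0.2,0,0,0,0,0,1],[0.217,0,0,0,0,0,1]]}}

```text
time_s: 3.12
position: [0.4963, 0.173, 0.1138]
tcp_rot: [[-0.155, 0.988, 0.0], [0.988, 0.155, 0.0], [0.0, 0.0, -1.0]]
force: [0.4, 0.2, 0.1]
opening: 0.005
grasp_force: 0.0
```

```bash
python3 -c "
from h import *
import cv2
rep([-.04,-.06,.113])
a=capture('scene')['image'][200:350,220:420,::-1]
cv2.imwrite('pics/s2.png',cv2.resize(a,None,fx=4,fy=4,interpolation=2))"
```

```text
t 3.1167 tcp [0.4963 0.173  0.1138] board [-0.039   0.005   0.1138] F [0.4 0.2 0.1] open 0.005
turn z deg 0.2827042394036378 tilt [ 1.e-04  2.e-04 -1.e+00]
[-0.04, -0.06, 0.113] norm shift [-0.217 -0.004  0.002]
```

View pics/s2.png

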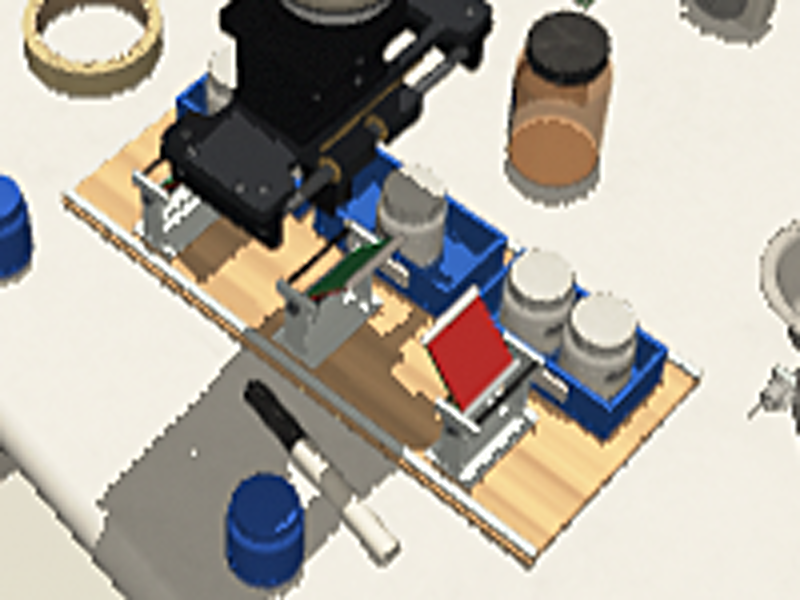

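The tag hasn't flipped. The gripper appears farther left and back than I computed, so I'll cross-check with projections in both views.

```bash
python3 - <<'E'
from h import *
import cv2
s=read_state();tip=s["position"]+.025*s["tcp_rot"][:,2]
out=[]
for n,(r0,r1,c0,c1) in dict(scene=(200,350,220,420),top=(140,290,225,425)).items():
    c=capture(n);f=210/np.tan(np.radians(c["vertical_fov"]/2));I=np.linalg.inv(c["world_from_camera"])
    im=cv2.resize(c["image"][r0:r1,c0:c1,::-1],None,fx=2.6 if 0 else 2,fy=2,interpolation=2)
    def d(w,col):
        p=(I@np.r_[w,1])[:3];u=p[:2]/p[2]*f+[c["cx"],c["cy"]];cv2.circle(im,(int((u[0]-c0)*2),int((u[1]-r0)*2)),2,col,-1);return np.round(u,1)
    print(n,"tip",d(tip,(0,0,255)),"tcp",d(s["position"],(255,0,255)))
    for b in [[.085,.19,.008],[.085,-.19,.008],[-.085,-.19,.008],[-.085,.19,.008]]: d(R@np.array(b)+o,(255,255,0))
    for y in(.12,0,-.12): d(R@np.array([-.04,y,.058])+o,(0,255,255))
    out.append(im)
cv2.imwrite("pics/chk.png",np.hstack(out))
E
```

```text
scene tip [299.9 259.6] tcp [300.2 253.1]
top tip [336.8 226.5] tcp [338.2 226.4]
```

View pics/chk.png

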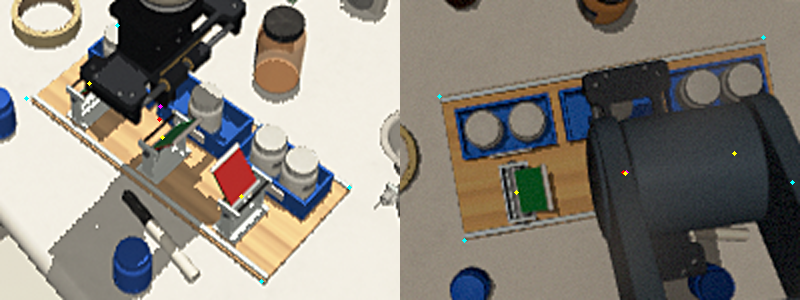

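```bash
python3 - <<'E'
from h import *
import cv2
c=capture("scene");a=c["image"][215:300,240:350,::-1]
a=cv2.resize(a,None,fx=7,fy=7,interpolation=2)
f=210/np.tan(np.radians(c["vertical_fov"]/2));I=np.linalg.inv(c["world_from_camera"])
s=read_state();M=s["tcp_rot"]
def d(w,col):
    p=(I@np.r_[w,1])[:3];u=p[:2]/p[2]*f+[c["cx"],c["cy"]];cv2.circle(a,(int((u[0]-240)*7),int((u[1]-215)*7)),3,col,-1)
for sx in(-1,1):
    for sy in(-1,1):
        d(s["position"]+M@[sx*.0095,sy*.015,.025],(0,0,255)); d(s["position"]+M@[sx*.0375,sy*.095,-.045],(255,0,255))
for k in(-1,1): d(R@np.array([-.04,k*.034,.103])+o,(0,255,255))
cv2.imwrite("pics/s3.png",a);print(s["position"])
E
```

```text
[0.49657184 0.17160548 0.11357935]
```

View pics/s3.png

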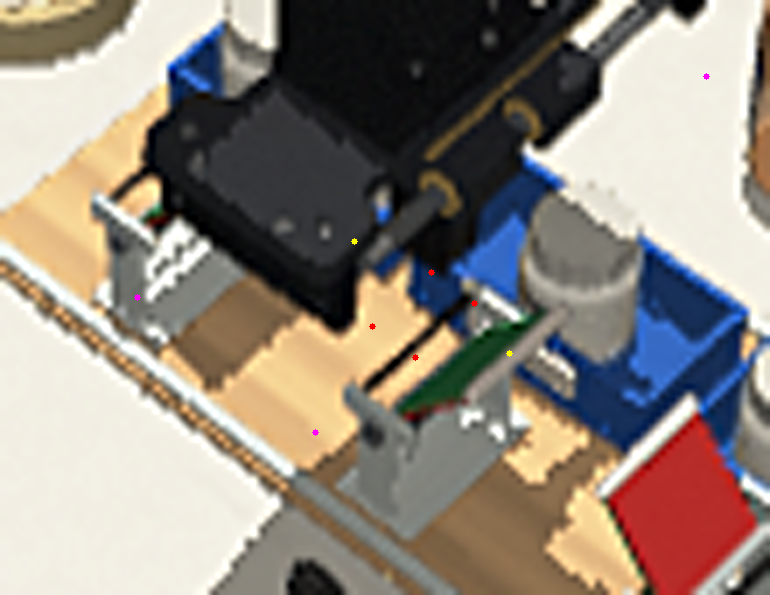

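The fingers are shown about 18 mm higher in the image than nominal, at around (301,253) in the scene picture. They passed over the tag's edge. At TCP height 0.098 even a nominal tip clears the posts, so I'll repeat the push 15 mm lower.

{"method": "step_arm", "body": {"steps": [[0,0,-0.08,0,0,0,1],[0,0,-0.08,0,0,0,1],[-0.1,-0.004,-0.08,0,0,0,1],[-0.217,-0.004,-0.08,0,0,0,1],[-0.217,-0.004,-0.08,0,0,0,1],[-0.217,-0.004,0,0,0,0,1],[-0.217,-0.004,0.052,0,0,0,1],[-0.217,-0.004,0.052,0,0,0,1]]}}

```text
time_s: 3.98
position: [0.5032, 0.1064, 0.0954]
tcp_rot: [[-0.153, 0.988, -0.006], [0.988, 0.153, 0.0], [0.001, -0.006, -1.0]]
force: [-0.9, 0.2, 0.2]
opening: 0.001
grasp_force: 0.0
```

{"method": "step_arm", "body": {"steps": [[0.02,0,0,0,0,0,1],[0.05,0,0,0,0,0,1],[0.08,0,0,0,0,0,1],[0.11,0,0,0,0,0,1],[0.11,0,0,0,0,0,1]]}}

```text
time_s: 4.4
position: [0.5002, 0.1419, 0.0988]
tcp_rot: [[-0.157, 0.988, 0.001], [0.988, 0.157, 0.001], [0.0, 0.001, -1.0]]
force: [0.4, 0.7, 0.3]
opening: 0.007
grasp_force: 0.0
```

```bash
python3 -c "
from h import *
import cv2
rep([-.04,-.06,.098],[-.04,.005,.098])
a=capture('scene')['image'][215:325,240:380,::-1]
cv2.imwrite('pics/s4.png',cv2.resize(a,None,fx=5,fy=5,interpolation=2))"
```

```text
t 4.4 tcp [0.5002 0.1419 0.0988] board [-0.0399 -0.0264  0.0988] F [0.4 0.7 0.3] open 0.007
turn z deg 0.3615726700400989 tilt [ 1.2e-03  6.0e-04 -1.0e+00]
[-0.04, -0.06, 0.098] norm shift [-0.112 -0.001  0.003]
[-0.04, 0.005, 0.098] norm shift [0.105 0.    0.003]
```

View pics/s4.png

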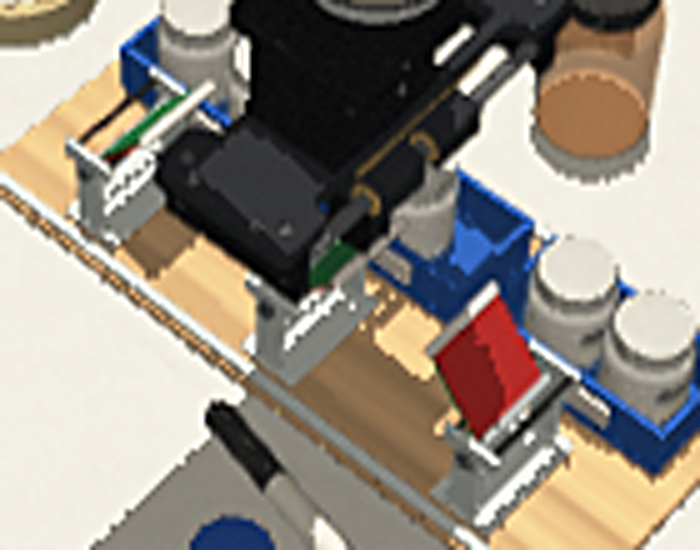

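```bash
python3 - <<'E'
from h import *
import cv2
a=cv2.imread("pics/chk.png")
c=capture("top");f=210/np.tan(np.radians(c["vertical_fov"]/2));I=np.linalg.inv(c["world_from_camera"])
pos=np.array([.4963,.1725,.1138]);M=np.array([[-.155,.988,0],[.988,.155,0],[0,0,-1.]])
for z in(-.045,-.1,-.14):
  for sx in(-1,1):
    w=pos+M@[sx*.0375,.095,z];p=(I@np.r_[w,1])[:3];u=p[:2]/p[2]*f+[c["cx"],c["cy"]];print(z,sx,np.round([(u[0]-225)*2+400,(u[1]-140)*2]))
# current top view, save brightened zoom side by side with current scene zoom
t=c["image"][140:290,285:395,::-1];s=capture("scene")["image"][225:285,285:345,::-1]
t=cv2.convertScaleAbs(cv2.resize(t,None,fx=4,fy=4,interpolation=2),alpha=1.8,beta=20);s=cv2.convertScaleAbs(cv2.resize(s,(340,340),interpolation=2),alpha=2.2,beta=30)
s=cv2.copyMakeBorder(s,0,260,0,0,0);cv2.imwrite("pics/s5.png",np.hstack([t,s]))
E
```

```text
-0.045 -1 [653.  69.]
-0.045 1 [576.  83.]
-0.1 -1 [662.  61.]
-0.1 1 [580.  76.]
-0.14 -1 [670.  54.]
-0.14 1 [583.  70.]
```

View pics/s5.png

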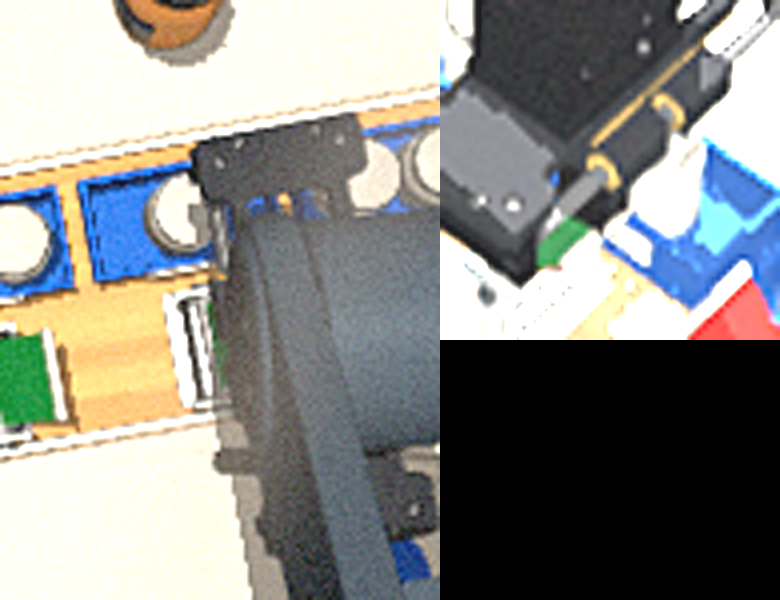

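Horizontally the gripper is where it should be. Vertically the fingers still appear to be above the tag. I'll go back to the gap, which has free room down to the board, go lower, and push only part way.

{"method": "step_arm", "body": {"steps": [[0,0,-0.1,0,0,0,1],[0,0,-0.1,0,0,0,1],[-0.112,0,-0.1,0,0,0,1],[-0.112,0,-0.1,0,0,0,1],[-0.112,0,-0.02,0,0,0,1],[-0.112,0,0.05,0,0,0,1],[-0.112,0,0.08,0,0,0,1],[-0.112,0,0.08,0,0,0,1]]}}

```text
time_s: 5.22
position: [0.5038, 0.1062, 0.0721]
tcp_rot: [[-0.154, 0.988, -0.005], [0.988, 0.154, 0.0], [0.001, -0.005, -1.0]]
force: [-0.4, -0.1, 0.2]
opening: 0.003
grasp_force: 0.0
```

```bash
cat >> h.py <<'E'
import cv2
def look(n="scene"):
    c=capture(n);im=c["image"];f=210/np.tan(np.radians(c["vertical_fov"]/2));I=np.linalg.inv(c["world_from_camera"])
    hsv=cv2.cvtColor(im,cv2.COLOR_RGB2HSV)
    for name,y in(("mid",0),("right",-.12)):
        p=(I@np.r_[R@np.array([-.04,y,.085])+o,1])[:3];u,v=(p[:2]/p[2]*f+[c["cx"],c["cy"]]).astype(int)
        b=hsv[v-18:v+18,u-18:u+18].reshape(-1,3);ok=(b[:,1]>120)&(b[:,2]>30)
        print(n,name,(u,v),"green",((b[:,0]>50)&(b[:,0]<85)&ok).sum(),"red",(((b[:,0]<6)|(b[:,0]>174))&ok).sum())
E
python3 -c "
from h import *
rep([-.04,-.06,.075]);look()"
```

```text
t 5.2167 tcp [0.5038 0.1062 0.0721] board [-0.0417 -0.0622  0.0721] F [-0.4 -0.1  0.2] open 0.003
turn z deg 0.1760426554536872 tilt [-0.0049  0.     -1.    ]
[-0.04, -0.06, 0.075] norm shift [ 0.007  0.006 -0.01 ]
scene mid (np.int64(301), np.int64(262)) green 0 red 0
scene right (np.int64(341), np.int64(291)) green 1 red 321
```

{"method": "step_arm", "body": {"steps": [[0.02,0,0,0,0,0,1],[0.04,0,0,0,0,0,1],[0.06,0,0,0,0,0,1],[0.08,0,0,0,0,0,1],[0.1,0,0,0,0,0,1],[0.1,0,0,0,0,0,1]]}}

```text
time_s: 5.77
position: [0.5007, 0.1375, 0.0745]
tcp_rot: [[-0.156, 0.988, 0.001], [0.988, 0.156, 0.0], [0.0, 0.001, -1.0]]
force: [-0.7, 0.1, -0.2]
opening: -0.0
grasp_force: 0.0
```

```bash
python3 -c "
from h import *
rep([-.04,-.06,.075]);look()
a=cv2.resize(capture('scene')['image'][225:325,260:360,::-1],(600,600),interpolation=2)
cv2.imwrite('pics/s6.png',cv2.convertScaleAbs(a,alpha=1.2,beta=25))"
```

```text
t 5.7667 tcp [0.5007 0.1375 0.0745] board [-0.04   -0.0308  0.0745] F [-0.7  0.1 -0.2] open -0.0
turn z deg 0.31232203290381616 tilt [ 6.e-04  3.e-04 -1.e+00]
[-0.04, -0.06, 0.075] norm shift [-0.097 -0.    -0.002]
scene mid (np.int64(301), np.int64(262)) green 0 red 4
scene right (np.int64(341), np.int64(291)) green 0 red 323
```

View pics/s6.png

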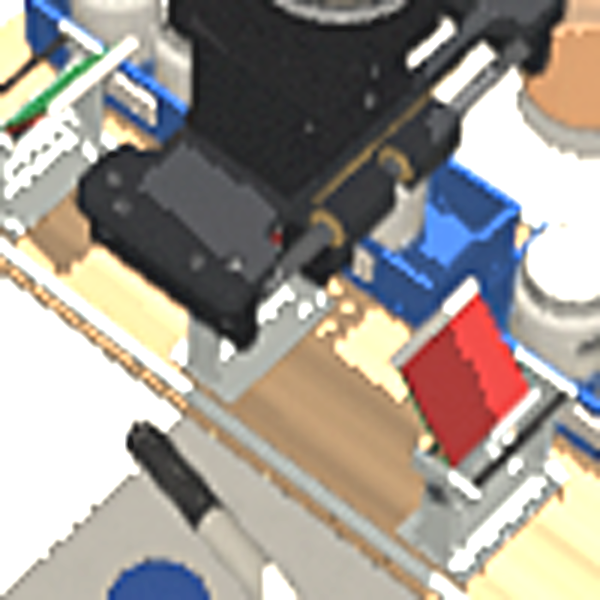

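The green face is gone and a red speck shows at (275,238). The finger tips sit at about TCP height, roughly 25 mm shorter than stated. I'll raise a little to clear the posts and finish the push past the hinge.

{"method": "step_arm", "body": {"steps": [[0,0,-0.045,0,0,0,1],[0.02,0,-0.045,0,0,0,1],[0.04,0,-0.045,0,0,0,1],[0.06,0,-0.045,0,0,0,1],[0.08,0,-0.045,0,0,0,1],[0.1,0,-0.045,0,0,0,1],[0.115,0,-0.045,0,0,0,1],[0.115,0,-0.045,0,0,0,1]]}}

```text
time_s: 6.53
position: [0.4952, 0.1712, 0.0873]
tcp_rot: [[-0.156, 0.988, -0.001], [0.988, 0.156, 0.0], [0.0, -0.001, -1.0]]
force: [-0.4, -0.3, 0.2]
opening: 0.003
grasp_force: 0.0
```

{"method": "step_arm", "body": {"steps": [[0,0,-0.15,0,0,0,1],[0,0,-0.25,0,0,0,1],[-0.1,0,-0.25,0,0,0,1],[-0.21,0,-0.25,0,0,0,1],[-0.21,0,-0.25,0,0,0,1],[-0.21,0,-0.25,0,0,0,1]]}}

```text
time_s: 7.03
position: [0.5056, 0.1067, 0.1626]
tcp_rot: [[-0.151, 0.989, 0.0], [0.989, 0.151, 0.0], [0.0, 0.0, -1.0]]
force: [-0.8, 0.1, 0.8]
opening: 0.004
grasp_force: 0.0
```

```bash
python3 -c "
from h import *
rep([-.04,-.06,.075]);look()"
```

```text
t 7.0333 tcp [0.5056 0.1067 0.1626] board [-0.0398 -0.062   0.1626] F [-0.8  0.1  0.8] open 0.004
turn z deg 0.03883844953132392 tilt [ 1.e-04  1.e-04 -1.e+00]
[-0.04, -0.06, 0.075] norm shift [ 0.007 -0.001  0.292]
scene mid (np.int64(301), np.int64(262)) green 0 red 214
scene right (np.int64(341), np.int64(291)) green 1 red 322
```

The middle tag now shows red. Next is the right tag, using the same two-stage push in mirror.

{"method": "step_arm", "body": {"steps": [[0.02,0,0.0,0,0,0,1],[0.02,0,0.1,0,0,0,1],[0.02,0,0.18,0,0,0,1],[0.02,0,0.25,0,0,0,1],[0.02,0,0.29,0,0,0,1],[0.02,0,0.292,0,0,0,1]]}}

```text
time_s: 7.58
position: [0.5017, 0.1153, 0.0722]
tcp_rot: [[-0.156, 0.988, -0.007], [0.988, 0.156, 0.0], [0.001, -0.006, -1.0]]
force: [-0.3, 0.6, 0.0]
opening: 0.007
grasp_force: 0.0
```

{"method": "step_arm", "body": {"steps": [[-0.02,0,0,0,0,0,1],[-0.04,0,0,0,0,0,1],[-0.06,0,0,0,0,0,1],[-0.08,0,0,0,0,0,1],[-0.1,0,0,0,0,0,1],[-0.115,0,0,0,0,0,1],[-0.115,0,0,0,0,0,1]]}}

```text
time_s: 8.17
position: [0.5104, 0.0785, 0.0754]
tcp_rot: [[-0.153, 0.988, 0.001], [0.988, 0.153, -0.0], [-0.0, 0.001, -1.0]]
force: [0.7, 0.5, 0.1]
opening: 0.005
grasp_force: 0.0
```

{"method": "step_arm", "body": {"steps": [[0,0,-0.045,0,0,0,1],[-0.02,0,-0.045,0,0,0,1],[-0.04,0,-0.045,0,0,0,1],[-0.06,0,-0.045,0,0,0,1],[-0.08,0,-0.045,0,0,0,1],[-0.1,0,-0.045,0,0,0,1],[-0.118,0,-0.045,0,0,0,1],[-0.118,0,-0.045,0,0,0,1]]}}

```text
time_s: 8.83
position: [0.5155, 0.0436, 0.0882]
tcp_rot: [[-0.153, 0.988, 0.0], [0.988, 0.153, -0.0], [-0.0, 0.0, -1.0]]
force: [-1.0, 0.9, 0.2]
opening: 0.002
grasp_force: 0.0
```

{"method": "step_arm", "body": {"steps": [[0,0,-0.1,0,0,0,1],[0,0,-0.25,0,0,0,1],[0.1,0,-0.4,0,0,0,1],[0.3,0.1,-0.4,0,0,0,1],[0.5,0,-0.4,0,0,0,1],[0.7,0,-0.4,0,0,0,1],[0.9,0,-0.4,0,0,0,1],[0.9,0,-0.4,0,0,0,1]]}}

```text
time_s: 9.5
position: [0.4814, 0.2693, 0.2079]
tcp_rot: [[-0.154, 0.988, -0.0], [0.988, 0.154, 0.0], [0.0, -0.0, -1.0]]
force: [2.4, -0.2, -0.7]
opening: 0.004
grasp_force: 0.0
```

{"method": "step_arm", "body": {"steps": [[0.1,0,0,0,0,0,1],[0.3,0,0,0,0,0,1],[0.4,0,0,0,0,0,1],[0.4,0,0,0,0,0,1],[0.4,0,0,0,0,0,1],[0.4,0,0,0,0,0,1]]}}

```text
time_s: 10.0
position: [0.4632, 0.3859, 0.2072]
tcp_rot: [[-0.156, 0.988, -0.001], [0.988, 0.156, -0.001], [-0.001, -0.001, -1.0]]
force: [-1.0, 0.3, 0.1]
opening: 0.006
grasp_force: 0.0
```

```bash
python3 -c "
from h import *
rep();look();look('top')
a=capture('scene')['image'][190:350,210:410,::-1];b=capture('top')['image'][150:270,215:435,::-1]
a=cv2.resize(a,(400,320),interpolation=2);b=cv2.convertScaleAbs(cv2.resize(b,(400,218),interpolation=2),alpha=1.5)
cv2.imwrite('pics/s7.png',np.vstack([a,b]))"
```

```text
t 10.0 tcp [0.4632 0.3859 0.2072] board [-0.0397  0.2204  0.2072] F [-1.   0.3  0.1] open 0.006
turn z deg 0.30817454677570383 tilt [-0.001  -0.0014 -1.    ]
scene mid (np.int64(301), np.int64(262)) green 0 red 315
scene right (np.int64(341), np.int64(291)) green 109 red 3
top mid (np.int64(339), np.int64(226)) green 0 red 241
top right (np.int64(395), np.int64(216)) green 383 red 0
```

I've used up my picture views, so the last check is numeric: a diff against the first top picture, plus the left tag.

```bash
python3 -c "
from h import *
a=cv2.imread('pics/top0.png');b=capture('top')['image'][:,:,::-1]
d=(np.abs(a.astype(int)-cv2.GaussianBlur(b,(1,1),0)).max(2)>60).astype(np.uint8)
n,l,st,ce=cv2.connectedComponentsWithStats(d)
print([s.tolist() for s in st[1:] if s[4]>12])
h=cv2.cvtColor(np.ascontiguousarray(b),cv2.COLOR_BGR2HSV)
for nm,m in(('green',(h[...,0]>50)&(h[...,0]<85)),('red',(h[...,0]<6)|(h[...,0]>174))):
    m=(m&(h[...,1]>120)&(h[...,2]>30)).astype(np.uint8)[190:260,260:420]
    print(nm,[s.tolist() for s in cv2.connectedComponentsWithStats(m)[2][1:] if s[4]>30])
"
```

```text
[[111, 186, 194, 234, 18598], [393, 202, 24, 25, 386], [374, 207, 21, 27, 253], [342, 213, 14, 24, 250], [322, 217, 16, 23, 223], [337, 216, 6, 22, 65], [255, 348, 7, 10, 17], [226, 358, 11, 10, 21], [218, 378, 7, 7, 16], [22, 406, 65, 14, 536], [443, 415, 9, 5, 25]]
green [[132, 13, 22, 24, 383], [22, 34, 16, 22, 271]]
red [[64, 26, 15, 24, 240]]
```

```bash
python3 -c "
from rig import *
print(hand_in())"
```

```text
the job is handed in; nothing more can be done
None
```

I pushed the middle tag (one jar) over to red and the right tag (two jars) over to green, left the left tag (two jars) on green, and handed the job in at about 10 s; the final colour check matched, and no jar in the middle or right bin showed any movement, but the arm hid the left bin's jars from that check.

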